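# Put the mixed-up bench tools back into their own foam nests

## Robot

A 7-joint arm with a two-finger parallel gripper is mounted at the origin on a cart in front of the work surface, level with it; the furniture and walls round the work are solid. World frame = base frame: x ahead of the robot, y to its left, z up, the work surface at z = 0. Lengths are in m, angles in rad, forces in N, time in s.
With the tool pointing down it reaches from about 0.35 to 0.9 m from the base axis. Payload 8.1 kg.
Tool frame: the origin (TCP) lies at the very end of the fingers, on their centre line; the grasp point (between the pads) lies arm.grip_point_offset behind it (arm.grip_point_offset is the distance from the TCP to the grasp point, in m); z points along the fingers, y is the line along which they close (so a half turn about z gives the same grasp; the last joint's range is limited). The gripper opens to 92 mm and grips with 3 to 60 N. Pads are 19 mm wide; open, the fingers measure 130 mm over their backs; the gripper's body (75 mm by 190 mm) begins 47 mm behind the grasp point.
Start: joints at [-1.432, 0.434, 0.025, 1.573, -0.012, 1.134, -0.075], TCP at [0.15, 0.607, 0.227] pointing down, gripper open.
Joint ranges: [-2.62, 2.62], [-0.44, 2.09], [-1.27, 1.32], [0.08, 2.57], [-1.32, 4.46], [0.12, 2], [-2.74, 2.74]. Speed limits (rad/s): [2.22, 2.22, 3.01, 3.01, 3.14, 3.14, 3.14].

## Interface

Orientations are given as a rotation vector (axis times angle).
In Python, from cell import arm gives the robot as it stands. The module is installed in compiled form; this text tells all that it offers.
- The arm moves only by the shell command python3 -m creep 'ROWS' [OPENING] [FORCE]. ROWS is JSON, a list of rows, each a list of 6 numbers: the shift along the tool's x, y, z scaled (see below), then the turn, a rotation vector about the tool's x, y, z scaled (see below). A call has 1 to 20 rows; each row shifts and turns the commanded pose from where the row before left it, along the tool's axes as they then stand; what a row does not reach is not made up. The controller multiplies each number of a shift by 0.4 m and each number of a turn by 120 degrees. A row lasts 1/12 s, in which the tool goes at most 41.7 mm and 7.16 degrees, less where a joint would pass 70% of its speed; a pose out of reach is approached as far as the arm can. A call with a number of a shift or a turn outside -1 to 1 is refused whole. A call with a gripper value outside its range is refused whole. OPENING is the closure, from -1 (fully open) to 1 (shut), set as the call begins (- or left out, the last holds). The fingers move at their own pace and stop on an object; FORCE is the grip in N (left out, the last holds). Time passes only in rows, so rows that do not move let the fingers close. It gives the time, the measured TCP pose, the force, the opening and the grip force at its end, in the units of the state.
- arm.observe(): the state, without advancing time (a new reading comes with each control period).
- arm.get_image(name): name is "side" or "top" or "wrist"; returns a dict with "frame" (480x640x3 uint8, red, green, blue), "intrinsics" (3x3 intrinsics, pixels), "rvec" (rotation vector, rad) and "tvec" (3), from world to camera coordinates, as OpenCV has them; the wrist camera has in their place "mount" (4x4, takes a point from camera to tool coordinates, whose origin is the TCP and whose axes are the flange's). Camera axes: x right, y down, z forward; pixel columns grow to the right and rows downward; lengths in m; the calibration is good to about 2 mm. A picture is of the moment at which its call begins: read the wrist's pose just before it. There is no depth.
- arm.sign_off(): hands the job in; it is judged then, once.
The state is a dict: "clock": time; "joints": joint angles; "dq": joint speeds; "joint_efforts": joint torques, N m; "position": TCP position; "ee_rot": TCP orientation; "force": force on the tool from outside, world axes, zero at the start; "ft_torque": the same for the moment, N m; "width": opening from 0.0 (shut) to 1.0 (fully open); "gripper_force": force on a finger pad.
Only numpy, scipy, OpenCV 4.12 (cv2) and the standard library are available. Lean on these libraries where they do the work, as an engineer would, in place of code of your own. Each camera call takes 0.05 s, during which the arm holds its last target. There are 200 camera calls.

## Task

The side cutters, the tweezers and the marker were all put back into the wrong nests of the foam tool tray. Swap them round so that each lies fully home and flat in the recess cut to its own shape; as every nest is taken, set one tool aside on a free spot such as the bare fibre board meanwhile. Do not knock against the solder reel behind the tray or the long black pin strip beside it.

Things in the scene. Friction and masses are not known exactly. Their poses are not given: they have to be found in the camera images.
- cutters_grip (a point): Side cutters, red handles, bright jaws, one rigid piece 114 mm long, 40 wide, 8.4 thick, lying flat. Grip point: mid thickness (4.2 mm above the underside), centre of the handle roots, where they are 39 to 40 mm wide. x axis across the tool (close fingers along x), +y along it to the handle ends (43 mm away); the pointed jaws end 71 mm away at -y.
- tweezers_grip (a point): Straight bright tweezers, two slim arms bowed apart in the middle, one rigid piece 122 mm long, 8.5 thick, widest (13 mm) at the middle, pointed at both ends, lying flat. Grip point: the middle at mid thickness (4.2 mm above the underside). x axis across (close fingers along x), y along the length. Grip lightly (about 20 N), or they squirt out. Either end may point either way.
- marker_grip (a point): White hexagonal marker pen with a black cap, 90 mm long, 17 across corners, 14.7 across flats, lying on a flat. The point is its centre, 7.4 mm above the underside; x axis across (close fingers along x), y along the pen. Either end may point either way, any flat may be down.
- tool_tray: Fixed grey metal tray 302 x 180 mm, rim 10 mm high, origin at the centre of its underside. It holds three fixed foam inserts side by side along its x, in any order, each 97 (x) by 172 mm, tops 23 mm above the bench, black with light grey recess floors. A finger channel along x, 40 mm wide and 11 deep, crosses the middle of all three: there fingers can go below a tool's underside.
- cutters_seat (a point): Insert with the recess shaped like the side cutters, wide for the handles, narrow for the jaws, 124 mm long, 6 deep, about 4 mm clear all round. The point, in the middle of the finger channel, is where point cutters_grip comes when the cutters lie home on the recess floor. x across the recess, +y to its handle end, jaws at -y: they fit only that way round.
- tweezers_seat (a point): Insert with the long narrow recess, pointed at both ends, for the tweezers: 132 mm long, 21 wide at the middle, 6 deep, about 4 mm clear all round. The point, in the middle of the finger channel, is where point tweezers_grip comes when they lie home on the recess floor. x axis across the recess, y along it.
- marker_seat (a point): Insert with the short straight recess for the marker: 99 mm long, 25 wide, 8 deep, about 4 mm clear all round. The point, in the middle of the finger channel, is where point marker_grip comes when the marker lies home on the recess floor. x axis across the recess, y along it.
- rest_board: Free spot: a bare brown fibre board lying fixed on the bench to the left of the tray, 280 mm along its x, 158 mm along its y, 4 mm thick. Origin at the centre of its underside, on the bench.
- header: Bystander: black double-row pin strip, 150 mm long, 9 wide, 10 high, lying firmly to the right of the tray, origin at the centre of its underside, y axis along it. Not to be knocked.
- reel: Bystander: grey reel of solder wire standing firmly on end behind the tray, 55 mm across, 61 mm high, origin at the centre of its underside. Not to be knocked.
Things that resemble listed ones, but are neither listed nor needed, are in the scene too. What is shaped like the part that bears tweezers_seat but blue is not meant.

How it is judged:
At the end, for the whole second after the job is handed in: Each tool lies in its own recess, at rest and released: its grip point within 9 mm sideways and within 2.5 mm in height of the seat point of its nest (down on the recess floor, not proud of it), and its length within 0.2 rad of the recess (horizontal distance between cutters_grip and cutters_seat below 0.009 m and z of cutters_grip in the frame of cutters_seat between -0.003 and 0.0025 m and angle between the y axis of cutters_grip and the y axis of cutters_seat, either way round below 0.2 rad and horizontal distance between tweezers_grip and tweezers_seat below 0.009 m and z of tweezers_grip in the frame of tweezers_seat between -0.003 and 0.0025 m and angle between the y axis of tweezers_grip and the y axis of tweezers_seat, either way round below 0.2 rad and horizontal distance between marker_grip and marker_seat below 0.009 m and z of marker_grip in the frame of marker_seat between -0.003 and 0.0025 m and angle between the y axis of marker_grip and the y axis of marker_seat, either way round below 0.2 rad); the robot touches nothing.
It fails at once if something knocked against the solder reel (over 5 N) (contact force between reel and anything else above 5 N).
It fails at once if something knocked against the black pin strip (over 5 N) (contact force between header and anything else above 5 N).
It also fails if it takes over 96 s, if anything falls off the work surface, if the arm or the gripper's body presses on something with over 40 N, if the wrist force passes 120 N, or if a joint passes its speed limit or range.

## Working session

There is one attempt and no reset: what is moved stays moved. The work goes in short steps, Python scripts to look and compute and a shell command to move; the robot and the scene stay as the last step left them, time stands still between calls to the robot, and variables do not carry over. Pictures are saved under pics/ and viewed, at most 14 in all, crops included, and the job is handed in when it is done.

```bash
mkdir -p pics; python3 - <<'E'
from cell import arm
import cv2
s=arm.observe();print({k:s[k] for k in('clock','position','ee_rot','width')},arm.grip_point_offset)
for n in('top','side'):
    d=arm.get_image(n);cv2.imwrite(f'pics/{n}0.png',d['frame'][:,:,::-1]);print(d['intrinsics'],d['rvec'],d['tvec'])
d=arm.get_image('wrist');print(d['mount'],d['intrinsics'])
E
```

```text
{'clock': 0.0, 'position': array([0.14956978, 0.60632645, 0.22596357]), 'ee_rot': array([-3.78938486e-01, -3.11859177e+00,  2.39989049e-03]), 'width': 1.00149184806023} 0.0188
[[494.27814191   0.         325.49202545]
 [  0.         494.27814191 239.75721375]
 [  0.           0.           1.        ]] [ 2.24501868 -1.95788581  0.20096395] [0.13529805 0.64211672 1.07867053]
[[556.51876099   0.         327.76982385]
 [  0.         556.51876099 236.56930102]
 [  0.           0.           1.        ]] [2.2098635  0.03637154 0.0081234 ] [-0.63265354  0.15551514  1.49394154]
[[-3.11971818e-04 -9.52334326e-01 -3.05056117e-01  8.27904494e-02]
 [ 9.99999856e-01 -4.30385606e-04  3.20921979e-04  8.26103907e-04]
 [-4.36916778e-04 -3.05055973e-01  9.52334323e-01 -1.58325368e-01]
 [ 0.00000000e+00  0.00000000e+00  0.00000000e+00  1.00000000e+00]] [[347.27318694   0.         320.14754883]
 [  0.         347.27318694 240.6959308 ]
 [  0.           0.           1.        ]]
```

View pics/top0.png

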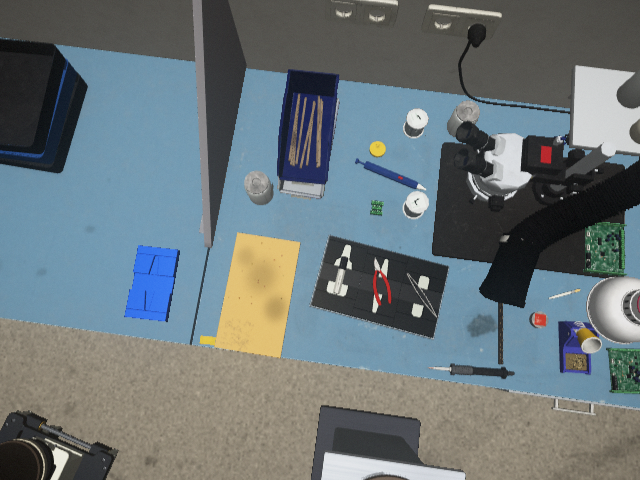

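View pics/side0.png

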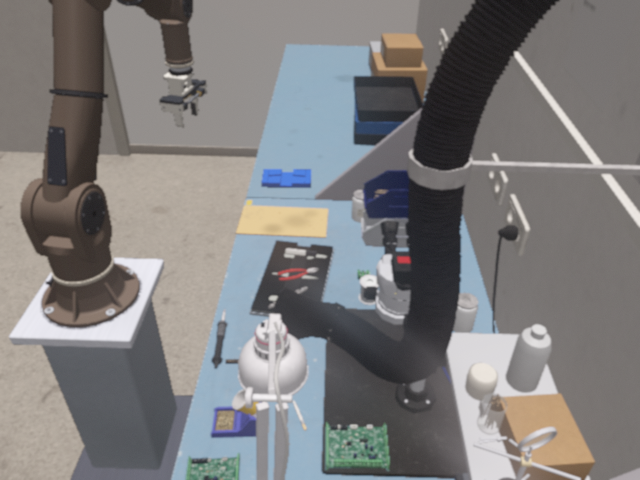

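```bash
cat > h.py <<'E'
from cell import arm
import numpy as np, cv2
from scipy.spatial.transform import Rotation as R
def cam(n):
    d=arm.get_image(n);K=d['intrinsics']
    if n=='wrist':
        raise SystemExit
    return d['frame'],K,R.from_rotvec(np.ravel(d['rvec'])).as_matrix(),np.ravel(d['tvec'])
def wcam():
    s=arm.observe();d=arm.get_image('wrist')
    T=np.eye(4);T[:3,:3]=R.from_rotvec(s['ee_rot']).as_matrix();T[:3,3]=s['position']
    C=np.linalg.inv(T@d['mount'])
    return d['frame'],d['intrinsics'],C[:3,:3],C[:3,3]
def ray(K,Rm,t,uv):
    return -Rm.T@t, Rm.T@np.linalg.solve(K,[uv[0],uv[1],1])
def px(K,Rm,t,uv,z):
    o,d=ray(K,Rm,t,uv);return o+d*(z-o[2])/d[2]
def proj(K,Rm,t,p):
    q=K@(Rm@np.asarray(p)+t);return q[:2]/q[2]
def tri(c1,u1,c2,u2):
    o,d=ray(*c1,u1);p,e=ray(*c2,u2)
    s=np.linalg.lstsq(np.c_[d,-e],p-o,rcond=None)[0];a=o+s[0]*d;b=p+s[1]*e
    return (a+b)/2,np.linalg.norm(a-b)
def save(f,name,box=None,k=1):
    if box: x0,y0,x1,y1=box;f=f[y0:y1,x0:x1]
    cv2.imwrite('pics/'+name,cv2.resize(f[:,:,::-1],None,fx=k,fy=k,interpolation=cv2.INTER_CUBIC))
E
python3 - <<'E'
from h import *
f,*T=cam('top');g,*S=cam('side')
save(f,'topcrop.png',(300,225,460,345),5)
for uv,z,n in[((329,236),.01,'tray TL'),((448,266),.01,'TR'),((434,338),.01,'BR'),((312,305),.01,'BL'),((238,233),.004,'board TL'),((300,241),.004,'TR'),((282,357),.004,'BR'),((217,349),.004,'BL'),((501,303),.01,'hdr'),((501,362),.01,'hdr'),((416,205),.061,'reel'),((416,122),.061,'r2'),((258,180),.061,'r3'),((376,208),0,'green'),((440,368),.02,'iron'),((512,374),.02,'iron')]:
    print(n,px(*T,uv,z).round(3))
print('nozzle',tri(T,(482,293),S,(279,291)),tri(T,(526,306),S,(279,330)))
print('partition',px(*T,(208,245),0), px(*T,(245,70),.0))
print(T[1].T@-T[2],S[1].T@-S[2])
E
```

```text
tray TL [0.64  0.216 0.01 ]
TR [ 0.606 -0.078  0.01 ]
BR [ 0.432 -0.06   0.01 ]
BL [0.469 0.233 0.01 ]
board TL [0.618 0.438 0.004]
TR [0.619 0.285 0.004]
BR [0.34  0.286 0.004]
BL [0.338 0.439 0.004]
hdr [ 0.534 -0.21   0.01 ]
hdr [ 0.398 -0.218  0.01 ]
reel [0.731 0.021 0.061]
r2 [0.941 0.042 0.061]
r3 [0.741 0.401 0.061]
green [0.729 0.11  0.   ]
iron [ 0.366 -0.078  0.02 ]
iron [ 0.375 -0.242  0.02 ]
nozzle (array([ 0.52563006, -0.12359898,  0.14739557]), np.float64(0.01380687516170453)) (array([ 0.52429238, -0.2252241 ,  0.12087642]), np.float64(0.006270427696729609))
partition [0.57940037 0.50668473 0.        ] [ 1.05693762e+00  4.96667467e-01 -2.22044605e-16]
[0.38586456 0.18807243 1.18738657] [ 0.63878435 -1.09132597  1.02823099]
```

View pics/topcrop.png

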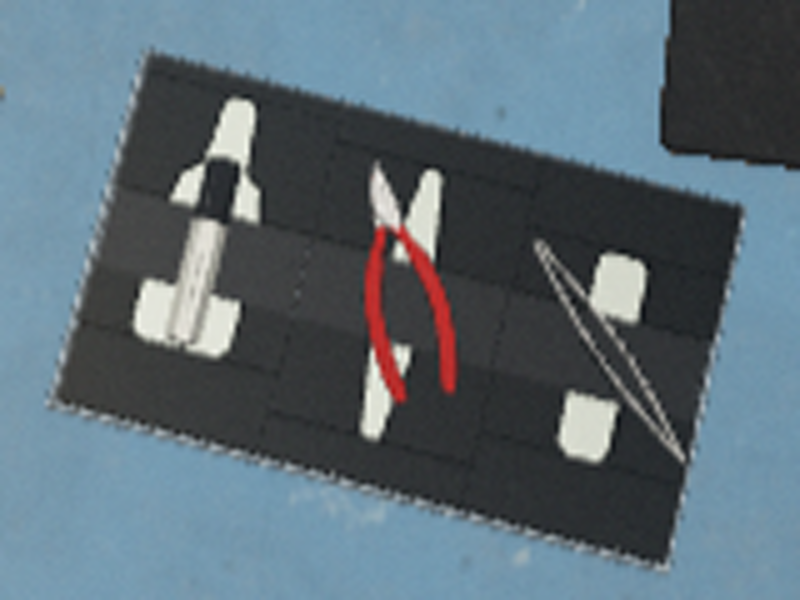

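Candidates: the real nests are in the black tray (crop): cutters nest on the left with the marker in it, the tweezers nest in the middle with the cutters on it, and the marker nest on the right with the tweezers across it. The blue piece at (152,284) is the decoy insert. For the reel, the white or grey cylinders at (416,205), (416,122) and (258,187) could all be meant, with (416,205) directly behind the tray; I'll avoid all of them. The hose nozzle at about (500,290) also stands close to the tray's right side.

```bash
cat >> h.py <<'E'
def go(p,ydir=None):
    """scaled shift/turn needed to reach TCP p with tool z down and tool y along ydir (world)"""
    s=arm.observe();A=R.from_rotvec(s['ee_rot']);B=A
    if ydir is not None:
        y=np.array([ydir[0],ydir[1],0.]);y/=np.linalg.norm(y);z=np.array([0,0,-1.])
        if y@A.as_matrix()[:,1]<0:y=-y
        B=R.from_matrix(np.c_[np.cross(y,z),y,z])
    d=np.asarray(p)-s['position']
    print('clock',s['clock'],'pos',s['position'].round(4),'shift(tool now)',(A.inv().apply(d)/.4).round(3),'shift(tool target)',(B.inv().apply(d)/.4).round(3),
      'turn',((A.inv()*B).as_rotvec()/np.radians(120)).round(4),'w',round(float(s['width']),3),'grip',np.round(s['gripper_force'],1),'F',np.round(s['force'],1))
E
python3 - <<'E'
from h import *
go((.5,.07,.24),(.115,.993))
E
```

```text
clock 0.25 pos [0.1496 0.6066 0.2264] shift(tool now) [-1.172 -1.093 -0.033] shift(tool target) [-1.024 -1.232 -0.034] turn [-0.0004  0.     -0.0604] w 1.005 grip 0.0 F [-0.5 -0.4 -0.2]
```

```bash
python3 -m creep '[[0,0,0,0,0,-0.03],[0,0,0,0,0,-0.03],[-0.03,-0.036,-0.002,0,0,0],[-0.06,-0.073,-0.002,0,0,0],[-0.06,-0.073,-0.002,0,0,0],[-0.06,-0.073,-0.002,0,0,0],[-0.06,-0.073,-0.002,0,0,0],[-0.06,-0.073,-0.002,0,0,0],[-0.06,-0.073,-0.002,0,0,0],[-0.06,-0.073,-0.002,0,0,0],[-0.06,-0.073,-0.002,0,0,0],[-0.06,-0.073,-0.002,0,0,0],[-0.06,-0.073,-0.002,0,0,0],[-0.06,-0.073,-0.002,0,0,0],[-0.06,-0.073,-0.002,0,0,0],[-0.06,-0.073,-0.002,0,0,0],[-0.06,-0.073,-0.002,0,0,0],[-0.06,-0.073,-0.002,0,0,0],[-0.05,-0.06,0,0,0,0],[0,0,0,0,0,0]]'; python3 - <<'E'
from h import *
go((.5,.07,.24),(.115,.993))
f,*W=wcam();save(f,'w1.png')
E
```

```text
clock: 1.92
position: [0.4867, 0.0817, 0.24]
ee_rot: [0.195, 3.133, -0.004]
force: [-0.5, 0.3, -0.6]
width: 1.0
gripper_force: 0.0
clock 1.9167 pos [0.4867 0.0817 0.24  ] shift(tool now) [-0.037 -0.025  0.   ] shift(tool target) [-0.036 -0.025 -0.   ] turn [-0.001   0.0013 -0.0043] w 1.0 grip 0.0 F [-0.5  0.3 -0.6]
```

View pics/w1.png

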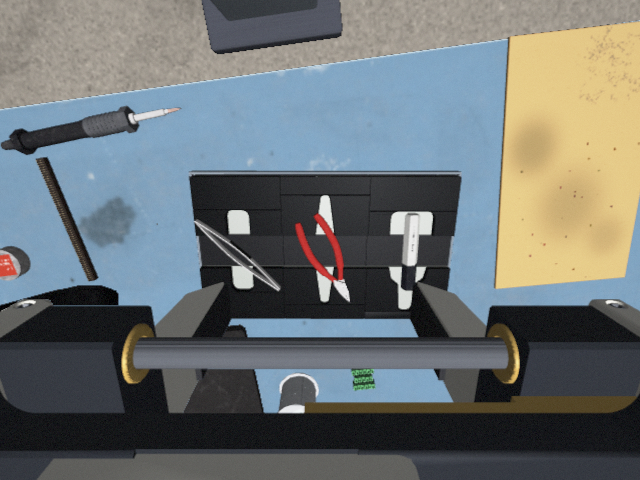

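```bash
python3 - <<'E'
from h import *
f,*W=wcam();save(f,'w1c.png',(185,165,465,325),2.85)
np.save('w1.npy',np.r_[W[0].ravel(),W[1].ravel(),W[2]])
E
```

```text
(no output)
```

View pics/w1c.png

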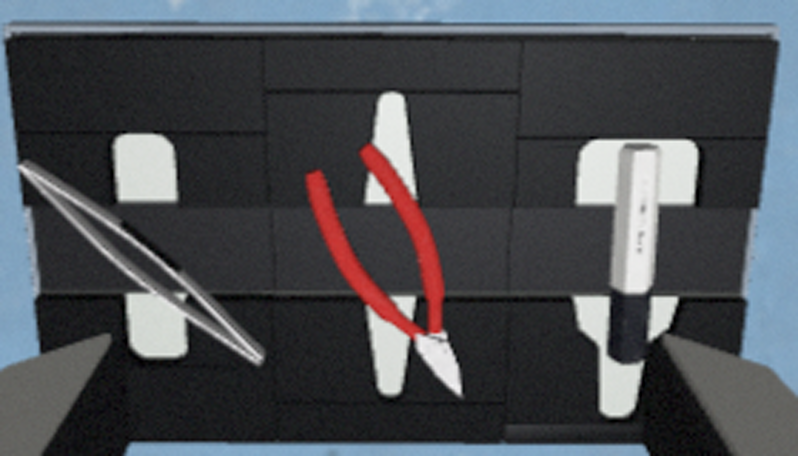

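```bash
cat > m1.py <<'E'
from h import *
a=np.load('w1.npy');W=(a[:9].reshape(3,3),a[9:18].reshape(3,3),a[18:])
c=lambda x,y:(185+x/2.85,165+y/2.85)
P=lambda x,y,z:px(*W,c(x,y),z)
E
python3 - <<'E'
from m1 import *
for n,q in {'chan near L/R':[(60,207,.023),(720,207,.023)],'chan far L/R':[(60,296,.023),(720,296,.023)],
'tray near':[(7,38,.01),(775,38,.01)],
'mk edges z15 near':[(117,203,.015),(178,203,.015)],'mk far':[(127,294,.015),(187,294,.015)],'mk ends':[(145,134,.015),(158,357,.015)],
'tw ends':[(390,92,.017),(390,396,.017)],'tw edges near':[(364,203,.017),(417,203,.017)],'tw edge far':[(367,297,.017),(416,297,.017)],
'cu ends':[(637,139,.017),(618,417,.017)],'cu edges near':[(577,203,.017),(699,203,.017)],'cu far jaw':[(598,380,.017),(637,400,.017)],'cu far':[(573,298,.017),(678,298,.017)],
'marker ends':[(639,143,.0317),(629,364,.0317)],'marker mid edges':[(615,240,.0244),(661,240,.0244)],
'tweez ends':[(22,163,.027),(261,360,.027)],
'cut tips':[(461,397,.027),(314,173,.031),(367,148,.031)],'cut roots':[(348,262,.027),(443,262,.027)]}.items():
    w=[P(*t) for t in q];print(n,[list(x.round(4)) for x in w],'dist',round(np.linalg.norm(w[1]-w[0]),4),'mid',((w[0]+w[1])/2).round(4)[:2], 'dir',((w[1]-w[0])[:2]/np.linalg.norm(w[1]-w[0])).round(3))
E
```

```text
chan near L/R [[np.float64(0.5032), np.float64(-0.0467), np.float64(0.023)], [np.float64(0.5352), np.float64(0.2132), np.float64(0.023)]] dist 0.2618 mid [0.5192 0.0833] dir [0.122 0.992]
chan far L/R [[np.float64(0.5406), np.float64(-0.0551), np.float64(0.023)], [np.float64(0.5735), np.float64(0.2125), np.float64(0.023)]] dist 0.2696 mid [0.557  0.0787] dir [0.122 0.993]
tray near [[np.float64(0.4366), np.float64(-0.0568), np.float64(0.01)], [np.float64(0.4732), np.float64(0.2399), np.float64(0.01)]] dist 0.2989 mid [0.4549 0.0916] dir [0.122 0.992]
mk edges z15 near [[np.float64(0.5065), np.float64(-0.0264), np.float64(0.015)], [np.float64(0.5095), np.float64(-0.0019), np.float64(0.015)]] dist 0.0247 mid [ 0.508  -0.0142] dir [0.122 0.992]
mk far [[np.float64(0.546), np.float64(-0.0304), np.float64(0.015)], [np.float64(0.5491), np.float64(-0.0056), np.float64(0.015)]] dist 0.025 mid [ 0.5476 -0.018 ] dir [0.122 0.993]
mk ends [[np.float64(0.4798), np.float64(-0.0096), np.float64(0.015)], [np.float64(0.5761), np.float64(-0.0231), np.float64(0.015)]] dist 0.0972 mid [ 0.5279 -0.0164]
[... 1595 characters left out ...]
float64(0.1891), np.float64(0.0244)]] dist 0.0184 mid [0.5446 0.18  ] dir [0.122 0.992]
tweez ends [[np.float64(0.4829), np.float64(-0.0558), np.float64(0.027)], [np.float64(0.5772), np.float64(0.0226), np.float64(0.027)]] dist 0.1226 mid [ 0.53   -0.0166] dir [0.769 0.639]
cut tips [[np.float64(0.6043), np.float64(0.1028), np.float64(0.027)], [np.float64(0.4996), np.float64(0.0562), np.float64(0.031)], [np.float64(0.4923), np.float64(0.0777), np.float64(0.031)]] dist 0.1146 mid [0.5519 0.0795] dir [-0.913 -0.407]
cut roots [[np.float64(0.5388), np.float64(0.064), np.float64(0.027)], [np.float64(0.5434), np.float64(0.1017), np.float64(0.027)]] dist 0.038 mid [0.5411 0.0828] dir [0.122 0.993]
```

```bash
python3 - <<'E'
from h import *
f,*T=cam('top');g,*S=cam('side')
a=cv2.resize(f[220:330,445:555],None,fx=3.6,fy=3.6,interpolation=2);b=cv2.resize(g[260:370,240:350],None,fx=3.6,fy=3.6,interpolation=2)
cv2.imwrite('pics/noz.png',np.hstack([a,b])[:,:,::-1])
E
```

```text
(no output)
```

View pics/noz.png

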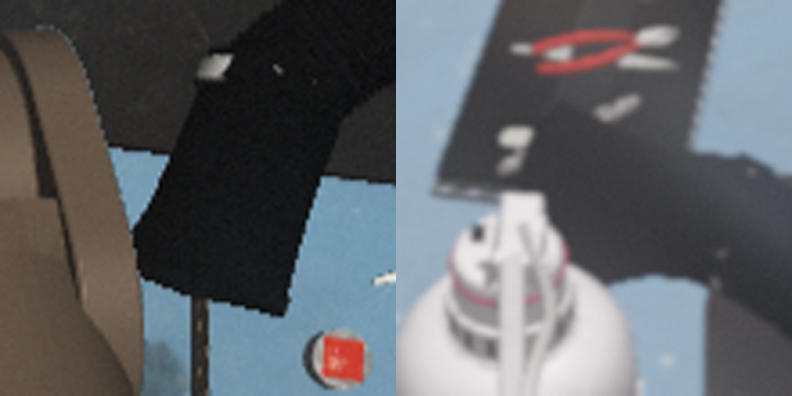

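```bash
python3 - <<'E'
from m1 import *
f,*T=cam('top');g,*S=cam('side')
print(tri(T,(483.3,289.4),S,(284,288)),tri(T,(483.3,289.4),W,(118,290)),tri(W,(118,290),S,(284,288)))
for z in(.1,.13,.16,.2,.25):print(z,px(*T,(502,241),z).round(3),px(*T,(483.3,289.4),z).round(3),px(*W,(118,300),z).round(3),px(*S,(332,304),z).round(3))
go((.5445,.1785,.15),(.122,.9925))
go((.5445,.1785,.15),(.088,.996))
E
```

```text
(array([ 0.53489788, -0.122742  ,  0.15584686]), np.float64(0.008558456872529464)) (array([ 0.55661281, -0.16351978,  0.02292214]), np.float64(0.005461272229557627)) (array([ 0.52041886, -0.09308859,  0.12490114]), np.float64(0.01416183800724334))
0.1 [ 0.662 -0.173  0.1  ] [ 0.547 -0.139  0.1  ] [ 0.533 -0.115  0.1  ] [ 0.644 -0.114  0.1  ]
0.13 [ 0.654 -0.163  0.13 ] [ 0.543 -0.13   0.13 ] [ 0.52  -0.093  0.13 ] [ 0.644 -0.146  0.13 ]
0.16 [ 0.647 -0.153  0.16 ] [ 0.539 -0.121  0.16 ] [ 0.507 -0.072  0.16 ] [ 0.644 -0.177  0.16 ]
0.2 [ 0.636 -0.139  0.2  ] [ 0.533 -0.109  0.2  ] [ 0.49  -0.044  0.2  ] [ 0.643 -0.219  0.2  ]
0.25 [ 0.624 -0.123  0.25 ] [ 0.525 -0.094  0.25 ] [ 0.468 -0.009  0.25 ] [ 0.643 -0.272  0.25 ]
clock 2.2167 pos [0.4831 0.0896 0.2394] shift(tool now) [-0.127  0.238  0.224] shift(tool target) [-0.125  0.239  0.224] turn [ 0.0002 -0.0003  0.004 ] w 0.997 grip 0.0 F [-0.9 -0.3  0.6]
clock 2.2167 pos [0.4831 0.0896 0.2394] shift(tool now) [-0.127  0.238  0.224] shift(tool target) [-0.133  0.235  0.224] turn [ 0.0002 -0.0002 -0.0123] w 0.997 grip 0.0 F [-0.9 -0.3  0.6]
```

```bash
python3 - <<'E'
from m1 import *
s=arm.observe();print(s['position'],s['dq'].round(3) if hasattr(s['dq'],'round') else s['dq'])
f,*V=wcam();print('cam then',-W[1].T@W[2],'now',-V[1].T@V[2],s['position'])
for n,p in {'mkseat':(.5277,-.0157,.015),'twseat':(.5395,.081,.017),'tw end near':(.4746,.0888,.017),'tw end far':(.6055,.0728,.017),'mk near end':(.5028,.1805,.0317),'cut tip':(.6043,.1028,.027)}.items():
    u=proj(*V,p);print(n,((u-[185,165])*2.85).round(1)); cv2.drawMarker(f,tuple(int(x) for x in u.round()),(0,255,0),0,5,1)
save(f,'w2c.png',(185,165,465,325),2.85)
E
```

```text
[0.48313253 0.08956117 0.23942735] [-0.003 -0.002  0.003 -0.     0.002 -0.001  0.002]
cam then [0.40303652 0.09584208 0.39787746] now [0.40113928 0.09963805 0.39779523] [0.48313253 0.08956117 0.23942735]
mkseat [140.6 253.9]
twseat [377.6 257.1]
tw end near [378.1  99.4]
tw end far [376.5 402.5]
mk near end [625.7 152.4]
cut tip [447.1 404.2]
```

View pics/w2c.png

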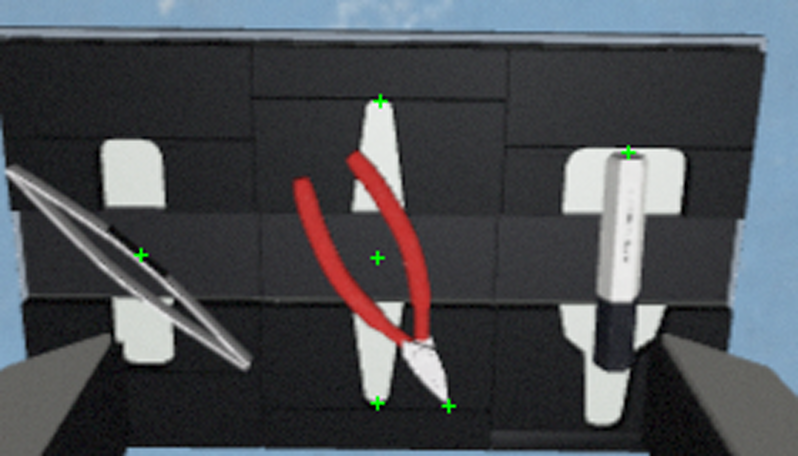

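The crosses sit on the features within about 1 mm (the tweezers recess ends at (380,101) and (377,403), the jaw tip at (448,405)), so the measurements hold. First I pick the marker, which goes aside on the board.

```bash
python3 -m creep '[[-0.02,0.034,0.04,0,0,0.004],[-0.022,0.04,0.06,0,0,0],[-0.022,0.04,0.06,0,0,0],[-0.022,0.04,0.06,0,0,0],[-0.022,0.04,0.06,0,0,0],[-0.022,0.04,0.06,0,0,0],[0,0,0,0,0,0],[0,0,0,0,0,0],[0,0,0,0,0,0]]' 0 30; python3 -c "
from h import *
go((.547,.178,.014),(.115,.993))"
```

```text
clock: 3.02
position: [0.5467, 0.1747, 0.104]
ee_rot: [-0.195, -3.136, 0.0]
force: [-0.1, -0.1, 0.8]
width: 0.503
gripper_force: 0.0
clock 3.0167 pos [0.5467 0.1747 0.104 ] shift(tool now) [0.    0.008 0.225] shift(tool target) [0.    0.008 0.225] turn [-0.0001 -0.     -0.0041] w 0.503 grip 0.0 F [-0.1 -0.1  0.8]
```

```bash
python3 -m creep '[[0,0.008,0.04,0,0,-0.004],[0,0,0.06,0,0,0],[0,0,0.06,0,0,0],[0,0,0.035,0,0,0],[0,0,0.02,0,0,0],[0,0,0.01,0,0,0],[0,0,0,0,0,0],[0,0,0,0,0,0]]'; python3 -m creep '[[0,0,0,0,0,0],[0,0,0,0,0,0],[0,0,0,0,0,0],[0,0,0,0,0,0],[0,0,0,0,0,0],[0,0,0,0,0,0]]' 1 30
```

```text
clock: 3.68
position: [0.5481, 0.1779, 0.0148]
ee_rot: [0.183, 3.135, 0.001]
force: [-1.3, 0.4, 0.6]
width: 0.501
gripper_force: 0.0
clock: 4.18
position: [0.5474, 0.1779, 0.0137]
ee_rot: [0.182, 3.136, 0.0]
force: [-0.4, -0.1, 2.5]
width: 0.165
gripper_force: 30.0
```

```bash
python3 -m creep '[[0,0,-0.03,0,0,0],[0,0,-0.06,0,0,0],[0.01,0.01,-0.07,0,0,0],[0.03,0.04,-0.05,0,0,0],[0.05,0.07,-0.02,0,0,0],[0.05,0.07,0,0,0,0],[0.05,0.07,0,0,0,0],[0.05,0.07,0.02,0,0,0],[0.04,0.055,0.04,0,0,0],[0.01,0.01,0.06,0,0,0],[0,0,0.04,0,0,0],[0,0,0,0,0,0],[0,0,0,0,0,0]]'; python3 -c "
from h import *
go((.45,.345,.007))"
```

```text
clock: 5.27
position: [0.4503, 0.3477, 0.0417]
ee_rot: [-0.183, -3.136, 0.002]
force: [-0.0, 0.1, 0.1]
width: 0.16
gripper_force: 30.0
clock 5.2667 pos [0.4503 0.3477 0.0417] shift(tool now) [-0.    -0.007  0.087] shift(tool target) [-0.    -0.007  0.087] turn [0. 0. 0.] w 0.16 grip 30.0 F [-0.   0.1  0.1]
```

```bash
python3 -m creep '[[0,0,0.03,0,0,0],[0,0,0.03,0,0,0],[0,0,0.015,0,0,0],[0,0,0.008,0,0,0],[0,0,0,0,0,0],[0,0,0,0,0,0]]';python3 -m creep '[[0,0,0,0,0,0],[0,0,0,0,0,0],[0,0,0,0,0,0],[0,0,0,0,0,0]]' 0; python3 -c "
from h import *
go((.537,.0804,.10),(-.316,.949))"
```

```text
clock: 5.77
position: [0.4505, 0.348, 0.0083]
ee_rot: [-0.183, -3.136, 0.0]
force: [0.0, 0.3, 1.4]
width: 0.164
gripper_force: 30.0
clock: 6.1
position: [0.4506, 0.3485, 0.0087]
ee_rot: [0.182, 3.136, 0.001]
force: [-0.5, 0.4, 0.2]
width: 0.402
gripper_force: 0.0
clock 6.1 pos [0.4506 0.3485 0.0087] shift(tool now) [-0.292 -0.64  -0.229] shift(tool target) [ 0.007 -0.704 -0.228] turn [ 2.000e-04  2.000e-04 -2.089e-01] w 0.402 grip 0.0 F [-0.5  0.4  0.2]
```

```bash
python3 -m creep '[[0,0,-0.05,0,0,0],[0,0,-0.08,0,0,0],[-0.03,-0.05,-0.07,0,0,0],[-0.035,-0.08,-0.03,0,0,-0.03],[-0.03,-0.085,0,0,0,-0.045],[-0.025,-0.085,0,0,0,-0.045],[-0.015,-0.085,0,0,0,-0.045],[-0.007,-0.09,0,0,0,-0.04],[0,-0.09,0,0,0,0],[0,-0.08,0,0,0,0],[0,-0.03,0,0,0,0],[0,0,0,0,0,0],[0,0,0,0,0,0]]' -0.3; python3 -c "
from h import *
go((.537,.0804,.025),(-.316,.949))
f,*V=wcam();save(f,'w3.png')
for p in [(.6043,.1028,.027),(.537,.0804,.027),(.4996,.0562,.031),(.4923,.0777,.031),(.45,.345,.011)]:print(proj(*V,p).round(0))"
```

```text
clock: 7.18
position: [0.5379, 0.0818, 0.1004]
ee_rot: [-0.487, 3.104, 0.001]
force: [-1.5, 0.7, -0.8]
width: 0.646
gripper_force: 0.0
clock 7.1833 pos [0.5379 0.0818 0.1004] shift(tool now) [ 0.003 -0.003  0.188] shift(tool target) [ 0.003 -0.003  0.188] turn [ 0.0002  0.     -0.0047] w 0.646 grip 0.0 F [-1.5  0.7 -0.8]
[319. 337.]
[318. 250.]
[300. 190.]
[334. 190.]
[689. 240.]
```

View pics/w3.png

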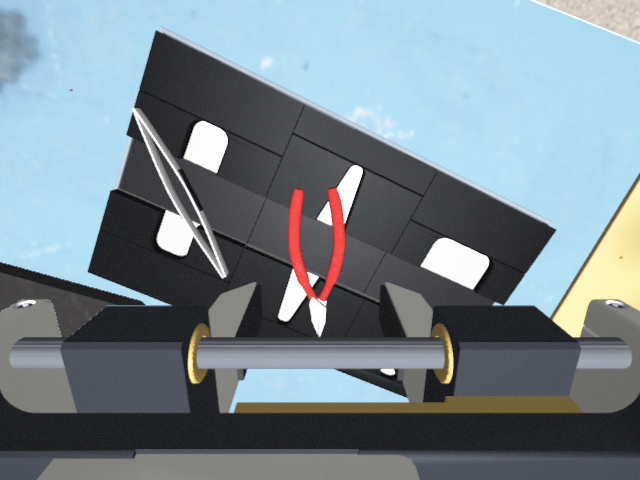

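The cutters lie exactly where predicted (tip (319,335), handle ends (298,190) and (334,190), roots around (318,250)), centred between the fingers and clear of the tweezers.

```bash
python3 -m creep '[[0.003,-0.003,0.05,0,0,-0.005],[0,0,0.06,0,0,0],[0,0,0.04,0,0,0],[0,0,0.02,0,0,0],[0,0,0.01,0,0,0],[0,0,0.005,0,0,0],[0,0,0,0,0,0],[0,0,0,0,0,0]]'; python3 -m creep '[[0,0,0,0,0,0],[0,0,0,0,0,0],[0,0,0,0,0,0],[0,0,0,0,0,0],[0,0,0,0,0,0]]' 1 35
```

```text
clock: 7.9
position: [0.5376, 0.081, 0.0271]
ee_rot: [-0.507, 3.099, 0.0]
force: [-0.2, 0.3, -0.4]
width: 0.649
gripper_force: 0.0
clock: 8.32
position: [0.5373, 0.0805, 0.0266]
ee_rot: [-0.506, 3.1, 0.0]
force: [-1.1, -0.2, 2.5]
width: 0.395
gripper_force: 34.9
```

```bash
python3 -m creep '[[0,0,0,0,0,0],[0,0,0,0,0,0],[0,0,0.002,0,0,0],[0,0,0.003,0,0,0],[0,0,0,0,0,0]]' -0.1 35; python3 -m creep '[[0,0,0,0,0,0],[0,0,0,0,0,0],[0,0,0,0,0,0],[0,0,0,0,0,0]]' 1 35;  python3 -m creep '[[0,0,-0.01,0,0,0],[0,0,-0.03,0,0,0],[0,0,-0.05,0,0,0],[0,0,-0.05,0,0,0],[0,0,-0.03,0,0,0],[0,0,0,0,0,0],[0,0,0,0,0,0]]'; python3 -c "
from h import *
go((.5513,.1775,.06),(.122,.9925))
f,*V=wcam();g,*_=cam('top');cv2.imwrite('pics/w4.png',np.hstack([f[150:400,120:520],cv2.resize(g[225:325,320:480],(400,250))])[:,:,::-1])"
```

```text
clock: 8.73
position: [0.5369, 0.0805, 0.024]
ee_rot: [0.506, -3.1, -0.0]
force: [0.1, -0.3, 0.3]
width: 0.547
gripper_force: 0.0
clock: 9.07
position: [0.5371, 0.0805, 0.0243]
ee_rot: [0.506, -3.101, -0.0]
force: [-0.2, 0.5, 0.2]
width: 0.401
gripper_force: 35.0
clock: 9.65
position: [0.5374, 0.0806, 0.0928]
ee_rot: [-0.506, 3.099, 0.0]
force: [-0.9, -0.0, -1.5]
width: 0.407
gripper_force: 35.0
clock 9.65 pos [0.5374 0.0806 0.0928] shift(tool now) [-0.11   0.219  0.082] shift(tool target) [-0.005  0.245  0.082] turn [2.000e-04 7.000e-04 2.129e-01] w 0.407 grip 35.0 F [-0.9 -0.  -1.5]
```

View pics/w4.png

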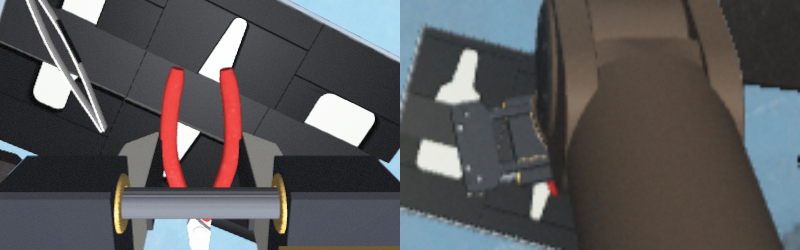

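The cutters are held level: the handle ends show at (177,70) and (230,70) in the left crop.

```bash
python3 -c "
from h import *
s=arm.observe();A=R.from_rotvec(s['ee_rot'])
f,*V=wcam()
for uv in((297,220),(350,220)):print((A.inv().apply(px(*V,uv,.0998)-s['position'])*1000).round(1))
"; python3 -m creep '[[0,0,0,0,0,0.04],[0,0,0,0,0,0.055],[0,0.02,0,0,0,0.055],[0,0.03,0,0,0,0.05],[0,0.045,0,0,0,0.013],[0,0.05,0,0,0,0],[0,0.05,0,0,0,0],[0,0.035,0,0,0,0],[0,0.015,0,0,0,0],[0,0,0,0,0,0],[0,0,0,0,0,0],[0,0,0,0,0,0]]'; python3 -c "
from h import *
go((.5513,.1775,.0195),(.122,.9925))"
```

```text
[44.  -9.8 -8.2]
[43.9 13.8 -8.2]
clock: 10.8
position: [0.5449, 0.1762, 0.0921]
ee_rot: [-0.195, -3.135, 0.002]
force: [-0.9, 0.7, -0.8]
width: 0.406
gripper_force: 35.0
clock 10.8 pos [0.5449 0.1762 0.0921] shift(tool now) [-0.015  0.005  0.182] shift(tool target) [-0.015  0.005  0.182] turn [-0.0005 -0.0001 -0.0009] w 0.406 grip 35.0 F [-0.9  0.7 -0.8]
```

```bash
python3 -m creep '[[-0.015,0.005,0,0,0,0],[0,0,0.05,0,0,0],[0,0,0.055,0,0,0],[0,0,0.02,0,0,0],[0,0,0,0,0,0],[0,0,0,0,0,0]]'; python3 -c "
from h import *
go((.5513,.1775,.0195),(.122,.9925))"
```

```text
clock: 11.3
position: [0.5514, 0.1785, 0.0424]
ee_rot: [-0.194, -3.135, 0.001]
force: [0.4, 0.1, -0.7]
width: 0.405
gripper_force: 35.0
clock 11.3 pos [0.5514 0.1785 0.0424] shift(tool now) [-0.    -0.002  0.057] shift(tool target) [-0.    -0.002  0.057] turn [-0.0003 -0.0003 -0.0005] w 0.405 grip 35.0 F [ 0.4  0.1 -0.7]
```

```bash
python3 -m creep '[[0,-0.002,0.025,0,0,0],[0,0,0.015,0,0,0],[0,0,0.01,0,0,0],[0,0,0.008,0,0,0],[0,0,0,0,0,0],[0,0,0,0,0,0]]';  python3 -m creep '[[0,0,0,0,0,0],[0,0,0,0,0,0],[0,0,0,0,0,0],[0,0,0,0,0,0]]' 0;  python3 -m creep '[[0,0,-0.03,0,0,0],[0,0,-0.06,0,0,0],[0,0,-0.08,0,0,0],[0,0,-0.08,0,0,0],[0.03,0,-0.05,0,0,0],[0.05,0,0,0,0,0],[0.05,0,0,0,0,0],[0,0,0,0,0,0],[0,0,0,0,0,0]]'; python3 -c "
from h import *
go((.53,-.0166,.10),(-.639,.769))
f,*V=wcam();save(f,'w5.png')
for p in [(.5513,.1775,.0212),(.4829,-.0558,.027),(.5772,.0226,.027),(.53,-.0166,.027)]:print(proj(*V,p).round(0))"
```

```text
clock: 11.8
position: [0.5512, 0.1784, 0.0191]
ee_rot: [-0.192, -3.136, -0.0]
force: [0.3, -0.1, -0.9]
width: 0.409
gripper_force: 35.0
clock: 12.13
position: [0.5513, 0.1784, 0.0193]
ee_rot: [0.192, 3.135, 0.0]
force: [-0.4, -0.5, -0.5]
width: 0.498
gripper_force: 0.0
clock: 12.88
position: [0.4989, 0.1851, 0.1402]
ee_rot: [0.191, 3.135, 0.001]
force: [-0.1, -0.2, 1.0]
width: 0.501
gripper_force: 0.0
clock 12.8833 pos [0.4989 0.1851 0.1402] shift(tool now) [-0.138 -0.491  0.1  ] shift(tool target) [ 0.262 -0.438  0.1  ] turn [ 3.00e-04  4.00e-04 -3.89e-01] w 0.501 grip 0.0 F [-0.1 -0.2  1. ]
[318. 291.]
[ 28. 251.]
[151. 339.]
[ 92. 297.]
```

View pics/w5.png

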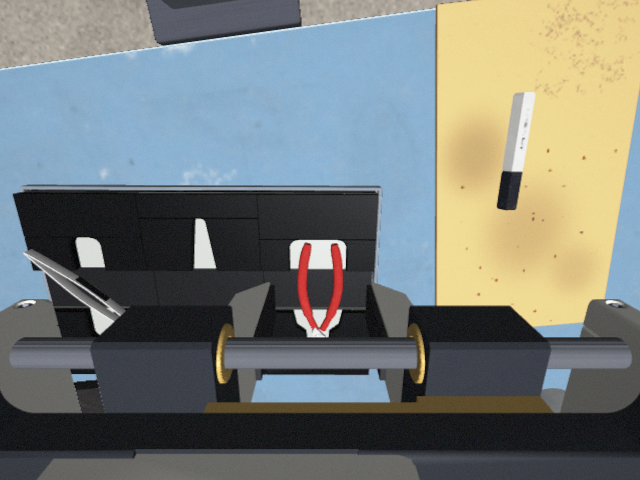

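Cutters are in their recess: handles in the wide part at (320,270), jaws toward (318,330). The marker lies flat on the board, ends at (524,93) and (507,210). Next are the tweezers, stopping short first to check the nozzle clearance.

```bash
python3 -m creep '[[0,0,0,0,0,-0.03],[0,0,0,0,0,-0.055],[0,0,0,0,0,-0.055],[0,0,0,0,0,-0.055],[0,0,0,0,0,-0.055],[0,0,0,0,0,-0.055],[0.02,-0.03,0,0,0,-0.055],[0.036,-0.06,0,0,0,-0.029],[0.036,-0.06,0,0,0,0],[0.036,-0.06,0,0,0,0],[0.036,-0.06,0,0,0,0],[0.016,-0.04,0,0,0,0],[0,0,0,0,0,0],[0,0,0,0,0,0]]' -0.1; python3 -c "
from h import *
go((.53,-.0166,.10),(-.639,.769))
f,*V=wcam();save(f,'w6.png')
for p in [(.4829,-.0558,.027),(.5772,.0226,.027),(.53,-.0166,.027)]:print(proj(*V,p).round(0))"
```

```text
clock: 14.1
position: [0.5199, 0.0415, 0.1393]
ee_rot: [-1.061, 2.957, -0.001]
force: [0.1, 0.9, 0.8]
width: 0.553
gripper_force: 0.0
clock 14.1 pos [0.5199 0.0415 0.1393] shift(tool now) [ 0.073 -0.128  0.098] shift(tool target) [ 0.074 -0.128  0.098] turn [-0.0003  0.0001 -0.0021] w 0.553 grip 0.0 F [0.1 0.9 0.8]
[250. 118.]
[259. 272.]
[255. 200.]
```

View pics/w6.png

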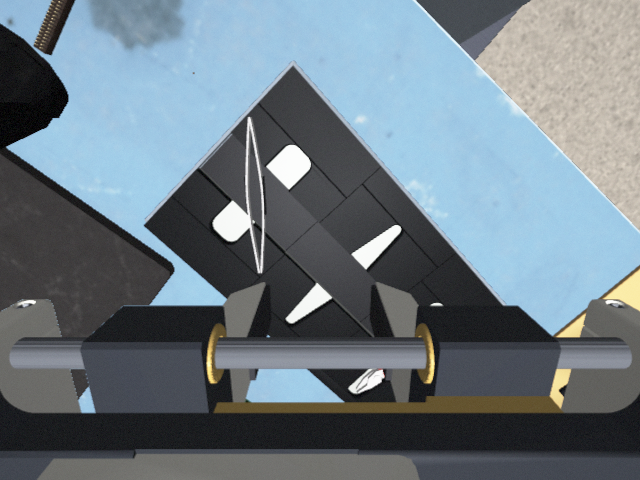

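```bash
python3 -c "
from m1 import *
f,*V=wcam();g,*T=cam('top')
for uv in((67,98),(60,70),(40,135)):
  for z in(.06,.09,.12,.15,.18):print(uv,z,px(*V,uv,z).round(3))
print(tri(T,(483.3,289.4),V,(67,98)),tri(W,(118,290),V,(67,98)))"
```

```text
(67, 98) 0.06 [ 0.544 -0.145  0.06 ]
(67, 98) 0.09 [ 0.533 -0.128  0.09 ]
(67, 98) 0.12 [ 0.522 -0.111  0.12 ]
(67, 98) 0.15 [ 0.51  -0.094  0.15 ]
(67, 98) 0.18 [ 0.499 -0.076  0.18 ]
(60, 70) 0.06 [ 0.532 -0.156  0.06 ]
(60, 70) 0.09 [ 0.522 -0.137  0.09 ]
(60, 70) 0.12 [ 0.513 -0.119  0.12 ]
(60, 70) 0.15 [ 0.503 -0.1    0.15 ]
(60, 70) 0.18 [ 0.493 -0.082  0.18 ]
(40, 135) 0.06 [ 0.575 -0.148  0.06 ]
(40, 135) 0.09 [ 0.56  -0.131  0.09 ]
(40, 135) 0.12 [ 0.545 -0.113  0.12 ]
(40, 135) 0.15 [ 0.53  -0.096  0.15 ]
(40, 135) 0.18 [ 0.515 -0.078  0.18 ]
(array([ 0.55658527, -0.16145791,  0.02883245]), np.float64(0.0037500125110661296)) (array([ 0.56006839, -0.17247698,  0.01205731]), np.float64(0.0025772273134993186))
```

```bash
python3 -m creep '[[0.02,-0.04,0,0,0,-0.002],[0.03,-0.05,0.03,0,0,0],[0.02,-0.03,0.05,0,0,0],[0.004,-0.008,0.05,0,0,0],[0,0,0,0,0,0],[0,0,0,0,0,0],[0,0,0,0,0,0]]'; python3 -c "
from h import *
go((.53,-.0166,.0255),(-.639,.769))
f,*V=wcam();save(f,'w7.png')
for p in [(.4829,-.0558,.027),(.5772,.0226,.027),(.53,-.0166,.027)]:print(proj(*V,p).round(0))"
```

```text
clock: 14.83
position: [0.5295, -0.0138, 0.0879]
ee_rot: [-1.074, 2.951, 0.001]
force: [0.9, 0.1, 0.5]
width: 0.553
gripper_force: 0.0
clock 14.8333 pos [ 0.5295 -0.0138  0.0879] shift(tool now) [ 0.004 -0.006  0.156] shift(tool target) [ 0.003 -0.006  0.156] turn [0.0001 0.0004 0.0024] w 0.553 grip 0.0 F [0.9 0.1 0.5]
[316. 162.]
[316. 335.]
[316. 256.]
```

View pics/w7.png

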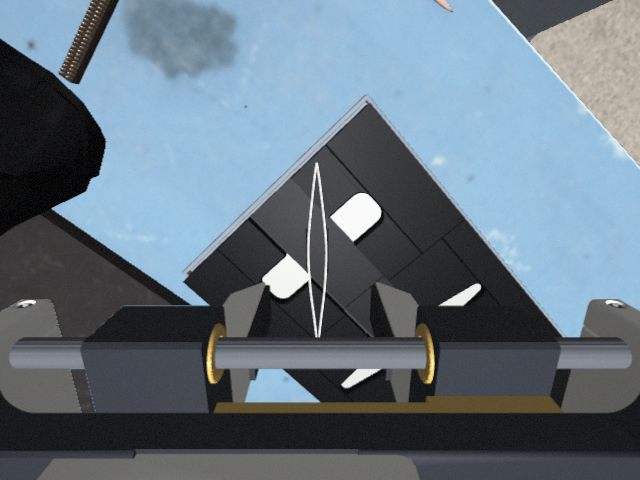

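```bash
python3 -m creep '[[0.002,-0.005,0.04,0,0,0.002],[0,0,0.05,0,0,0],[0,0,0.035,0,0,0],[0,0,0.018,0,0,0],[0,0,0.009,0,0,0],[0,0,0.004,0,0,0],[0,0,0,0,0,0],[0,0,0,0,0,0]]'; python3 -m creep '[[0,0,0,0,0,0],[0,0,0,0,0,0],[0,0,0,0,0,0],[0,0,0,0,0,0],[0,0,0,0,0,0],[0,0,0,0,0,0]]' 1 18
```

```text
clock: 15.55
position: [0.5304, -0.0171, 0.0256]
ee_rot: [-1.066, 2.954, -0.0]
force: [0.3, 0.6, -0.4]
width: 0.546
gripper_force: 0.0
clock: 16.05
position: [0.5297, -0.0173, 0.0247]
ee_rot: [-1.066, 2.955, 0.0]
force: [0.6, -0.0, 0.7]
width: 0.162
gripper_force: 0.0
```

```bash
python3 -m creep '[[0,0,0,0,0,0],[0,0,0,0,0,0]]'; python3 -m creep '[[0,0,-0.01,0,0,0],[0,0,-0.03,0,0,0],[0,0,-0.05,0,0,0],[0,0,-0.03,0,0,0],[0,0,0,0,0,0],[0,0,0,0,0,0]]'; python3 -c "
from h import *
go((.5395,.081,.08),(.122,.9925))"
```

```text
clock: 16.22
position: [0.5297, -0.0173, 0.0247]
ee_rot: [1.066, -2.955, -0.0]
force: [-0.7, 0.5, 0.7]
width: 0.136
gripper_force: 18.0
clock: 16.72
position: [0.5302, -0.0172, 0.0732]
ee_rot: [-1.065, 2.954, -0.001]
force: [0.1, 0.1, 0.3]
width: 0.134
gripper_force: 18.0
clock 16.7167 pos [ 0.5302 -0.0172  0.0732] shift(tool now) [-0.175  0.174 -0.017] shift(tool target) [ 0.007  0.247 -0.017] turn [-1.00e-04  8.00e-04  3.89e-01] w 0.134 grip 18.0 F [0.1 0.1 0.3]
```

```bash
python3 -m creep '[[-0.015,0.015,-0.01,0,0,0],[-0.035,0.035,0,0,0,0],[-0.04,0.04,0,0,0,0],[-0.04,0.04,0,0,0,0],[-0.03,0.03,0,0,0,0.02],[-0.01,0.015,0,0,0,0.045],[0,0,0,0,0,0.05],[0,0,0,0,0,0.05],[0,0,0,0,0,0.05],[0,0,0,0,0,0.05],[0,0,0,0,0,0.05],[0,0,0,0,0,0.045],[0,0,0,0,0,0.029],[0,0,0,0,0,0],[0,0,0,0,0,0],[0,0,0,0,0,0]]'; python3 -c "
from h import *
go((.5395,.081,.0195),(.122,.9925))
f,*V=wcam();save(f,'w8.png',(170,150,470,400),2.4)
s=arm.observe();v=R.from_rotvec(s['ee_rot']).as_matrix()[:,0]
for k in(.061,0,-.061):print(proj(*V,s['position']+v*k+[0,0,.003]).round(0))"
```

```text
clock: 18.05
position: [0.5374, 0.0804, 0.0763]
ee_rot: [-0.188, -3.135, 0.0]
force: [0.2, 0.4, -0.6]
width: 0.13
gripper_force: 18.0
clock 18.05 pos [0.5374 0.0804 0.0763] shift(tool now) [-0.005  0.002  0.142] shift(tool target) [-0.005  0.002  0.142] turn [-0.0001 -0.0004  0.0012] w 0.13 grip 18.0 F [ 0.2  0.4 -0.6]
[318. 181.]
[318. 304.]
[318. 403.]
```

View pics/w8.png

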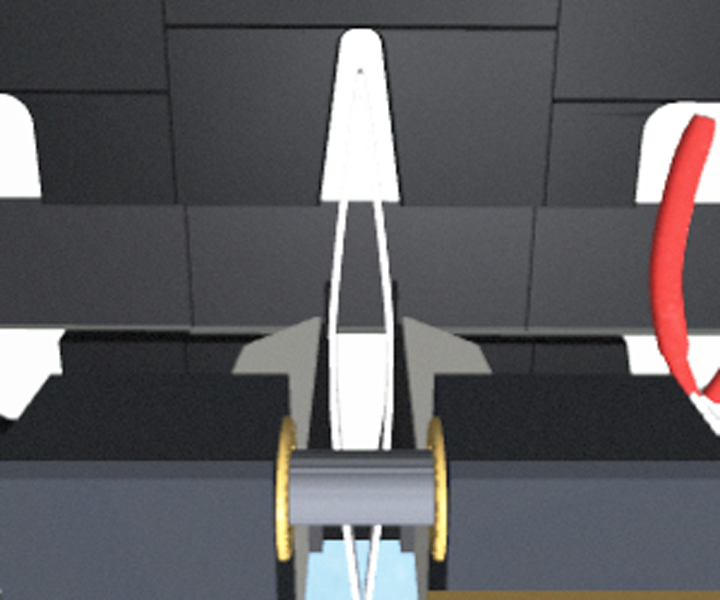

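Tweezers are aligned with the recess: near tip at crop (360,70), i.e. (320,179) against the predicted (318,181). Lowering them in.

```bash
python3 -m creep '[[-0.005,0.001,0.02,0,0,0.001],[0,0,0.04,0,0,0],[0,0,0.04,0,0,0],[0,0,0.02,0,0,0],[0,0,0,0,0,0],[0,0,0,0,0,0],[0,0,0.012,0,0,0],[0,0,0.006,0,0,0],[0,0,0.002,0,0,0],[0,0,0,0,0,0],[0,0,0,0,0,0]]';  python3 -m creep '[[0,0,0,0,0,0],[0,0,0,0,0,0],[0,0,0,0,0,0],[0,0,0,0,0,0]]' 0.2;  python3 -c "
from h import *
go((.45,.345,.16))"
```

```text
clock: 19.02
position: [0.5399, 0.0802, 0.021]
ee_rot: [0.196, 3.135, 0.0]
force: [0.2, -0.4, -0.6]
width: 0.14
gripper_force: 18.0
clock: 19.35
position: [0.5398, 0.0802, 0.0208]
ee_rot: [0.196, 3.135, 0.0]
force: [-0.3, -0.2, 0.9]
width: 0.375
gripper_force: 0.0
clock 19.35 pos [0.5398 0.0802 0.0208] shift(tool now) [ 0.305  0.629 -0.348] shift(tool target) [ 0.305  0.629 -0.348] turn [0. 0. 0.] w 0.375 grip 0.0 F [-0.3 -0.2  0.9]
```

```bash
python3 -m creep '[[0,0,-0.03,0,0,0],[0,0,-0.06,0,0,0],[0,0,-0.08,0,0,0],[0,0.02,-0.08,0,0,0],[0.03,0.06,-0.03,0,0,0],[0.04,0.085,0,0,0,0],[0.04,0.085,0,0,0,0],[0.04,0.085,0,0,0,0],[0.04,0.085,0,0,0,0],[0.04,0.085,0,0,0,0],[0.04,0.085,0,0,0,0],[0.03,0.05,0,0,0,0],[0,0,0,0,0,0],[0,0,0,0,0,0],[0,0,0,0,0,0]]' 0; python3 -c "
from h import *
f,*V=wcam();save(f,'w9.png')
u0=proj(*V,(.45,.346,.0115));print('pred',u0)
h=cv2.cvtColor(f,cv2.COLOR_RGB2HSV);m=((h[:,:,1]<60)).astype('uint8');m[300:]=0
n,l,st,ce=cv2.connectedComponentsWithStats(m)
for i in range(1,n):
  if st[i,4]>150:
    print(st[i],ce[i].round(1));r=cv2.minAreaRect(np.argwhere(l==i)[:,::-1].astype(np.float32));b=cv2.boxPoints(r);print(b.round(1).tolist());P=np.array([px(*V,q,.0114) for q in b]);print(P.mean(0).round(4),[np.linalg.norm(P[k]-P[k-1]).round(4) for k in(1,2)],(P[2]-P[1]).round(4),(P[1]-P[0]).round(4))
go((.45,.346,.0065))"
```

```text
clock: 20.6
position: [0.4528, 0.3482, 0.1327]
ee_rot: [0.196, 3.135, -0.001]
force: [1.0, -0.9, 0.2]
width: 0.499
gripper_force: 0.0
pred [316.21838809 230.01267609]
[    0     0   640   142 58244] [268.9  48.6]
[[0.0, 0.0], [639.0, 0.0], [639.0, 141.0], [0.0, 141.0]]
[0.3327 0.3636 0.0114] [np.float64(0.442), np.float64(0.0974)] [0.0963 0.0143 0.    ] [0.0553 0.4385 0.    ]
[434 110   5 174 178] [434.1 194.6]
[[434.0, 110.0], [438.0, 110.0], [438.0, 283.0], [434.0, 283.0]]
[0.4396 0.446  0.0114] [np.float64(0.003), np.float64(0.1434)] [ 0.1434 -0.0032  0.    ] [0.0004 0.003  0.    ]
[ 310  180   21  106 1874] [320.3 226.9]
[[310.0, 180.0], [330.0, 180.0], [330.0, 285.0], [310.0, 285.0]]
[0.4548 0.3486 0.0114] [np.float64(0.016), np.float64(0.092)] [ 0.0914 -0.0107  0.    ] [0.002  0.0159 0.    ]
[   0  258  207   42 4639] [110.5 277.2]
[[-0.699999988079071, 297.79998779296875], [0.10000000149011612, 257.70001220703125], [206.6999969482422, 261.5], [205.89999389648438, 301.70001220703125]]
[0.4719 0.1547 0.0114] [np.float64(0.0399), np.float64(0.1772)] [0.0257 0.1753 0.    ] [-0.0365  0.0161  0.    ]
[232 267  40  33 447] [254.5 292.3]
[[231.39999389648438, 298.6000061035156], [256.0, 267.0], [279.6000061035156, 285.3999938964844], [255.10000610351562, 316.8999938964844]]
[0.5003 0.2851 0.0114] [np.float64(0.0385), np.float64(0.0264)] [0.0198 0.0175 0.    ] [-0.0272  0.0273 -0.    ]
[368 283  40  17 409] [385.3 293.1]
[[368.0, 283.0], [407.0, 283.0], [407.0, 299.0], [368.0, 299.0]]
[0.5138 0.4015 0.0114] [np.float64(0.0343), np.float64(0.0157)] [ 0.0157 -0.0008  0.    ] [0.0043 0.034  0.    ]
clock 20.65 pos [0.4531 0.3476 0.1328] shift(tool now) [ 0.007 -0.005  0.316] shift(tool target) [ 0.007 -0.005  0.316] turn [0. 0. 0.] w 0.502 grip 0.0 F [-0.3 -0.1 -0.5]
```

```bash
python3 -m creep '[[0,0.001,0.04,0,0,0],[0,0,0.07,0,0,0],[0,0,0.07,0,0,0],[0,0,0.06,0,0,0],[0,0,0.04,0,0,0],[0,0,0.02,0,0,0],[0,0,0.011,0,0,0],[0,0,0,0,0,0],[0,0,0,0,0,0]]';  python3 -m creep '[[0,0,0,0,0,0],[0,0,0,0,0,0],[0,0,0,0,0,0],[0,0,0,0,0,0],[0,0,0,0,0,0],[0,0,0,0,0,0]]' 1 30;  python3 -m creep '[[0,0,-0.03,0,0,0],[0,0,-0.06,0,0,0],[0,0,-0.07,0,0,0],[0,0,-0.05,0,0,0],[0,0,-0.02,0,0,0],[0,0,0,0,0,0],[0,0,0,0,0,0]]'; python3 -c "
from h import *
go((.5277,-.0157,.10),(.122,.9925))"
```

```text
clock: 21.4
position: [0.4533, 0.3493, 0.0092]
ee_rot: [0.197, 3.135, 0.001]
force: [-0.4, 0.4, 0.1]
width: 0.503
gripper_force: 0.0
clock: 21.9
position: [0.4526, 0.3498, 0.0086]
ee_rot: [0.195, 3.135, 0.001]
force: [0.2, -1.0, 3.2]
width: 0.163
gripper_force: 30.0
clock: 22.48
position: [0.4523, 0.3496, 0.1004]
ee_rot: [0.195, 3.135, 0.001]
force: [-0.2, -0.0, 0.1]
width: 0.166
gripper_force: 30.0
clock 22.4833 pos [0.4523 0.3496 0.1004] shift(tool now) [-0.3   -0.883  0.001] shift(tool target) [-0.298 -0.883  0.001] turn [ 0.0002  0.0001 -0.001 ] w 0.166 grip 30.0 F [-0.2 -0.   0.1]
```

```bash
python3 -m creep '[[-0.015,-0.04,0,0,0,0],[-0.03,-0.085,0,0,0,0],[-0.03,-0.09,0,0,0,0],[-0.03,-0.09,0,0,0,0],[-0.03,-0.09,0,0,0,0],[-0.03,-0.09,0,0,0,0],[-0.03,-0.09,0,0,0,0],[-0.03,-0.09,0,0,0,0],[-0.03,-0.08,0,0,0,0],[-0.02,-0.05,0,0,0,0],[-0.015,-0.03,0,0,0,0],[0,0,0,0,0,0],[0,0,0,0,0,0],[0,0,0,0,0,0]]'; python3 -c "
from h import *
go((.5277,-.0157,.0205),(.122,.9925))"
```

```text
clock: 23.65
position: [0.5257, 0.0089, 0.0994]
ee_rot: [-0.194, -3.134, -0.0]
force: [0.1, 1.2, 0.4]
width: 0.161
gripper_force: 30.0
clock 23.65 pos [0.5257 0.0089 0.0994] shift(tool now) [-0.013 -0.06   0.197] shift(tool target) [-0.012 -0.06   0.197] turn [ 0.0001 -0.001  -0.0006] w 0.161 grip 30.0 F [0.1 1.2 0.4]
```

```bash
python3 -m creep '[[-0.004,-0.02,0,0,0,0],[-0.004,-0.02,0.02,0,0,0],[-0.004,-0.018,0.03,0,0,0],[0,-0.003,0.03,0,0,0],[0,0,0.03,0,0,0],[0,0,0.01,0,0,0],[0,0,0,0,0,0],[0,0,0,0,0,0],[0,0,0,0,0,0]]'; python3 -c "
from h import *
go((.5277,-.0157,.0205),(.122,.9925))
f,*V=wcam();save(f,'w10.png')
s=arm.observe();v=R.from_rotvec(s['ee_rot']).as_matrix()[:,0]
h=cv2.cvtColor(f,cv2.COLOR_RGB2HSV)
print(proj(*V,(.4798,-.0096,.015)),proj(*V,s['position']+v*.045+[0,0,.003]))"
```

```text
clock: 24.4
position: [0.5287, -0.0171, 0.0528]
ee_rot: [0.195, 3.135, 0.0]
force: [1.3, -0.7, -0.2]
width: 0.167
gripper_force: 30.0
clock 24.4 pos [ 0.5287 -0.0171  0.0528] shift(tool now) [0.003 0.003 0.081] shift(tool target) [0.003 0.003 0.081] turn [ 0.0001  0.0003 -0.001 ] w 0.167 grip 30.0 F [ 1.3 -0.7 -0.2]
[321.10474554 190.92534222] [318.5117776  215.81498305]
```

```bash
python3 -m creep '[[0.003,0.003,0.02,0,0,0],[0,0,0.02,0,0,0],[0,0,0.015,0,0,0],[0,0,0.012,0,0,0],[0,0,0.008,0,0,0],[0,0,0.005,0,0,0],[0,0,0,0,0,0],[0,0,0,0,0,0]]';  python3 -m creep '[[0,0,0,0,0,0],[0,0,0,0,0,0],[0,0,0,0,0,0],[0,0,0,0,0,0]]' 0.2; python3 -m creep '[[0,0,-0.03,0,0,0],[0,0,-0.05,0,0,0],[0,0,-0.07,0,0,0],[0.01,0.01,-0.07,0,0,0],[0.03,0.04,-0.07,0,0,0],[0.05,0.07,-0.05,0,0,0],[0.06,0.07,-0.05,0,0,0],[0.06,0.05,-0.05,0,0,0],[0.06,0,-0.04,0,0,0],[0.03,0,0,0,0,0],[0,0,0,0,0,0],[0,0,0,0,0,0],[0,0,0,0,0,0]]';python3 -c "
from h import *
f,*V=wcam();g,*T=cam('top')
for p in [(.5277,-.0157,.0224),(.5395,.081,.0212),(.5513,.1775,.0212)]:
  u=proj(*V,p);print(u.round(0));cv2.drawMarker(f,tuple(int(x) for x in u.round()),(0,255,0),0,7,1)
save(f,'w11.png',None,1.25)
np.save('w11.npy',np.r_[V[0].ravel(),V[1].ravel(),V[2]])"
```

```text
clock: 25.12
position: [0.5274, -0.0159, 0.0203]
ee_rot: [-0.196, -3.135, -0.0]
force: [-0.1, 0.4, 0.5]
width: 0.163
gripper_force: 30.0
clock: 25.45
position: [0.5274, -0.0158, 0.0205]
ee_rot: [0.195, 3.135, 0.0]
force: [0.0, -0.6, -0.1]
width: 0.383
gripper_force: 0.0
clock: 26.53
position: [0.4209, 0.0935, 0.2117]
ee_rot: [0.197, 3.135, -0.001]
force: [0.1, -0.1, -0.7]
width: 0.401
gripper_force: 0.0
[235. 317.]
[322. 316.]
[407. 316.]
```

View pics/w11.png

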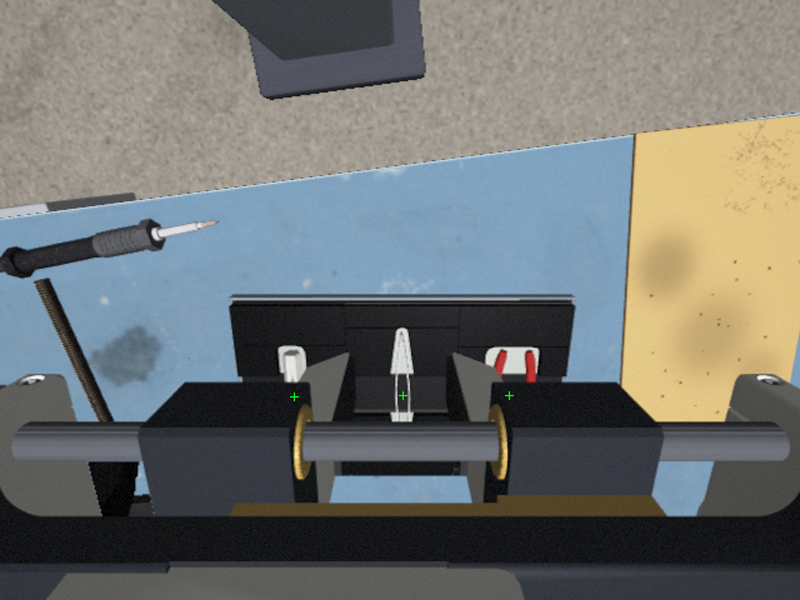

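All three tools show inside their own recesses: marker at (291,362), tweezers at (402,365), cutters at (512,365), with even margins at the ends I can see. The arm is clear, so I'm handing in.

```bash
python3 -c "
from cell import arm
print(arm.sign_off())"
```

```text
the job is handed in; nothing more can be done
None
```

The cutters, tweezers and marker now each lie in their own nest, the arm is clear of everything, and the job was handed in at about 27 s; the hand-in returned no verdict, so I have only the camera views and arm readings to go on.

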